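# Serve the marble and the fid on the carrying caddy

## Task

The maker is about to foil a marble into the half-made glass panel: pull the fid (the round burnishing stick) out of its steel cup and stand it, flat end down, in the hole of the wooden caddy's tool block. Then pick the caddy up by its handle, carry it level so that the loose glass marble stays in its shallow pocket, and finish while holding it still and level about 10 cm above the middle of the bare half of the soldering board, keeping hold of it. Leave the cup and the other things on the bench as they are.

Things in the scene. Friction and masses are not known exactly. Their poses are not given: they have to be found in the camera images.
- fid_center (a point): the fid: a round white nylon stick 14 mm thick and 160 mm long with a flat foot; its top 25 mm taper to a narrow tip. It stands upright, foot down, tip up, in the steel cup. 28 g or so. This point is its centre, 80 mm above the foot, on its axis; its z axis runs from foot to tip. In the cup its foot rests on the inner floor, so its centre is only 12 mm above the rim: grip it higher, 100 to 130 mm above the foot, where it is still full thickness
- fid_foot (a point): centre of the fid's flat foot
- cup: loose steel cup that holds the fid: a round tube 42 mm outside and 32 mm inside on a weighted foot disc 68 mm wide and 8 mm thick; 80 mm high overall, inner floor 12 mm above the bench; about 0.45 kg. Origin at the centre of its underside, z up
- caddy_handle (a point): the wooden caddy (about 0.35 kg, loose, 256 x 90 mm base board 14 mm thick): this point is the centre of its handle slat, 85 mm above the caddy's underside and above the middle of the base. The slat runs along the caddy's x axis (110 mm long, 14 mm thick across y, 24 mm high), between two posts that leave 86 mm free along x; the space under the slat is open. x points from the handle towards the marble's pocket, z up
- caddy_well (a point): centre of the mouth of the hole in the caddy's tool block (block 44 x 44 mm, its top 64 mm above the caddy's underside), 88 mm from the handle centre along the caddy's -x. The hole is 22 mm wide and 50 mm deep. z up
- caddy_pocket (a point): centre that the marble has when it lies in the middle of its pocket, 90 mm from the handle centre along the caddy's +x. The pocket is a round recess 40 mm wide and 5 mm deep in the base board
- marble_center (a point): centre of the loose glass marble, 25 mm in diameter, 21 g, lying in the pocket, where it can roll about
- caddy: the caddy as a whole: origin at the centre of its underside, axes as at caddy_handle
- board_bare (a point): middle of the bare half of the plywood soldering board (fixed to the bench, 340 x 260 mm, top 12 mm above the bench): this point lies on the board's top. The board's x axis points to the other half, with the glass panel and two battens 26 mm above the bench; the bare half is about 170 x 260 mm
- board: the soldering board, origin at the centre of its underside
- solder_reel: bystander: reel of solder standing on its flange, 62 mm wide, 50 mm high; origin under its centre
- foil_roll: bystander: roll of copper foil lying flat, 76 mm wide, 12 mm high; origin under its centre
- pliers: bystander: pliers lying flat, about 150 mm long and 68 mm wide, 18 mm high; origin near the pivot, jaws to +x
Not all that is in view belongs to the job. Leave any green look-alike of the cup alone.

How it is judged:
On the way, in this order (a step that is already met when the one before it is completed fails the run):
1. the fid is held wholly above the cup (z of fid_foot in the frame of cup above 0.08 m and contact force between the fingers and fid above 0.3 N), for 0.05 s.
2. the fid stands in the caddy's hole, foot down and let go, while the caddy still stands on the bench (z of fid_foot in the frame of caddy_well below -0.045 m and distance between fid_foot and caddy_well below 0.056 m and contact force between the fingers and fid below 0.05 N and height (world z) of caddy below 0.006 m), for 0.2 s.
3. the caddy is lifted clear by its handle (height (world z) of caddy above 0.04 m and contact force between the fingers and caddy above 1 N), for 0.2 s.
At the end, for the whole second after the job is handed in: The fingers hold the caddy at rest, level within 8 degrees, handle within 60 mm of over the middle of the board's bare half, underside 60 to 150 mm above the board; the marble is in its pocket, the fid stands at the bottom of its hole, the cup is upright (horizontal distance between caddy_handle and board_bare below 0.06 m and z of caddy in the frame of board_bare between 0.06 and 0.15 m and angle between caddy's own z axis and vertical below 0.14 rad and linear speed of caddy below 0.03 m/s and angular speed of caddy below 0.15 rad/s and contact force between the fingers and caddy above 1 N and contact force between caddy and board below 0.05 N and distance between marble_center and caddy_pocket below 0.02 m and z of fid_foot in the frame of caddy_well below -0.04 m and distance between fid_foot and caddy_well below 0.056 m and angle between cup's own z axis and vertical below 0.1 rad); the arm keeps its last pose, push and grip.
It fails at once if the marble leaves its pocket (distance between marble_center and caddy_pocket above 0.025 m).
It fails at once if the caddy is tipped more than 20 degrees (angle between caddy's own z axis and vertical above 0.35 rad).
It fails at once if the cup is tipped over or shifted by more than 40 mm (angle between cup's own z axis and vertical above 0.5 rad or distance of cup from where it was at the start of the episode above 0.04 m).
It fails at once if the reel, the foil roll or the pliers are shifted by more than 30 mm (distance of any of solder_reel, foil_roll, pliers from where it was at the start of the episode above 0.03 m).
It also fails if it takes over 56 s, if anything falls off the work surface, if the arm or the gripper's body presses on something with over 40 N, if the wrist force passes 120 N, or if a joint passes its speed limit or range.

## Robot

A 7-joint arm with a two-finger parallel gripper is mounted at the origin on the work surface. World frame = base frame: x ahead of the robot, y to its left, z up, the work surface at z = 0. Lengths are in m, angles in rad, forces in N, time in s.
With the tool pointing down it reaches from about 0.425 to 0.95 m from the base axis. Payload 4.7 kg.
Tool frame: the origin (TCP) lies on the centre line of the jaws, within the pads' length; the fingertips stand 19 mm ahead of it and the grasp point (between the pads) is the TCP (ctrl.tcp_to_tips is the distance from the TCP to the fingertips, in m); z points along the fingers, y is the line along which they close (so a half turn about z gives the same grasp; the last joint's range is limited). The gripper opens to 85 mm and grips with 20 to 120 N. Pads are 22 mm wide; open, the fingers measure 114 mm over their backs; the gripper's body (76 mm by 85 mm) begins 54 mm behind the grasp point. The pads swing forward as they close: fully open they stand 13 mm farther back than shut.
Start: joints at [1.115, 0.469, -0.049, 1.532, 0.024, 1.141, -0.082], TCP at [0.279, -0.614, 0.25] pointing down, gripper open.
Joint ranges: [-2.59, 2.59], [-0.33, 1.99], [-1.39, 1.29], [0.1, 2.45], [-1.04, 4.18], [0.21, 1.99], [-2.66, 2.66]. Speed limits (rad/s): [2.57, 2.57, 3.14, 3.14, 3.14, 3.14, 3.14].

## Interface

Orientations are given as a rotation vector (axis times angle).
In Python, from station import ctrl, grab_frame, get_calibration, silhouettes gives the robot as it stands.
- The arm moves only by the shell command python3 -m handwheel 'ROWS' [OPENING] [FORCE]. ROWS is a JSON object of lists of equal length, an entry for each row: "dp": the shift along the tool's x, y, z in cm, a list of three; "turn": the turn, a rotation vector about the tool's x, y, z in degrees, a list of three. In form: {"dp": [[dx, dy, dz], ...], "turn": [[rx, ry, rz], ...]}. A call has 1 to 10 rows; each row is the pose to reach, as a shift and turn from the pose commanded when the call began, along the tool's axes at that moment; what a row does not reach only later rows make up. A row lasts 1/12 s, in which the tool goes at most 41.7 mm and 7.16 degrees, less where a joint would pass 70% of its speed; a pose out of reach is approached as far as the arm can. A call with a gripper value outside its range is refused whole. OPENING is the finger opening in cm, from 0 to 8.54, set as the call begins (- or left out, the last holds). The fingers move at their own pace and stop on an object; FORCE is the grip in N (left out, the last holds). Time passes only in rows, so rows that repeat a pose let the fingers close. It gives the time, the measured TCP pose, the force, the opening and the grip force at its end, in the units of the state.
- ctrl.get_obs(): the state, without advancing time (a new reading comes with each control period).
- grab_frame(name): name is "scene" or "side" or "wrist"; returns the picture (480x640x3 uint8, red, green, blue); there is no depth.
- get_calibration(name): a dict with "vertical_fov" (degrees; the focal length in pixels is half the picture's height over the tangent of half this angle, whatever the lens; pixels are square), "cx", "cy" (the principal point, pixels), "cam_to_world" (4x4, takes a point from camera to world coordinates); the wrist camera has in their place "mount" (4x4, takes a point from camera to tool coordinates, whose origin is the TCP and whose axes are the flange's). Camera axes: x right, y up, looking along -z (the intrinsics and any distortion apply to the point x, -y, -z); pixel columns grow to the right and rows downward; lengths in m; the calibration is good to about 2 mm. The wrist camera is an equidistant fisheye: a pixel r from the principal point sees the ray r / f radians off the axis. A picture is of the moment at which its call begins: read the wrist's pose just before it. get_calibration takes no time and is no camera call.
- ctrl.finish_job(): hands the job in; it is judged then, once.
Trained networks look in the newest picture that a camera, given by its name, has taken for a name from the list of things; names that differ only in an ending like _2 or _b are one class to them, and where a whole thing is asked for, a point or a joint stands for the part that bears it (a point fixed in the world has none). Each returns a list of dicts, best first, with "p" (0 to 1); they miss things now and then, are a little off and sometimes report something else, mostly with a low value. They report only what shows in the picture. A call takes as long as a camera call. They do not tell look-alikes from the thing itself.
- silhouettes(camera, query): "region" (480x640 bool, what is visible of it) and "centre" ([row, column] in pixels, amid what is visible of it).
The state is a dict: "time": time; "joint_pos": joint angles; "qvel": joint speeds; "effort": joint torques, N m; "tool_pos": TCP position; "tcp_rot": TCP orientation; "contact_force": force on the tool from outside, world axes, zero at the start; "torque": the same for the moment, N m; "opening": opening from 0.0 (shut) to 1.0 (fully open); "finger_force": force on a finger pad.
Only numpy, scipy, OpenCV 4.12 (cv2) and the standard library are available. Lean on these libraries where they do the work, as an engineer would, in place of code of your own. Each camera call takes 0.05 s, during which the arm holds its last target. There are 200 camera calls.

## Working session

There is one attempt and no reset: what is moved stays moved. The work goes in short steps, Python scripts to look and compute and a shell command to move; the robot and the scene stay as the last step left them, time stands still between calls to the robot, and variables do not carry over. Pictures are saved under pics/ and viewed, at most 10 in all, crops included, and the job is handed in when it is done.

```bash
ls; mkdir -p pics
python3 - <<'E'
from station import *
import cv2,numpy as np
print(ctrl.get_obs())
for n in ("scene","side","wrist"):
    c=get_calibration(n); print(n,{k:(np.round(v,4).tolist() if hasattr(v,'shape') or isinstance(v,list) else v) for k,v in c.items()})
    cv2.imwrite(f"pics/{n}0.png",grab_frame(n)[:,:,::-1])
E
```

```text
pics
{'time': 0.0, 'joint_pos': array([ 1.11506358,  0.46944663, -0.04858199,  1.53370758,  0.02407769,
        1.14102855, -0.08229542]), 'qvel': array([-0.00156132,  0.00142354, -0.00171996,  0.00044722,  0.00098993,
       -0.00123286, -0.00143601]), 'effort': array([ 4.56969281e-05, -5.10308862e+01, -4.63480689e-02, -2.37714368e+01,
        1.06952639e-02,  7.39416835e-03, -1.08358037e-05]), 'tool_pos': array([ 0.2792181 , -0.61392355,  0.24925207]), 'tcp_rot': array([-3.06841229e+00, -6.65001120e-01,  7.60568833e-04]), 'contact_force': array([-0.12789149,  0.83209283, -0.50276324]), 'torque': array([-0.00903071, -0.02243128, -0.01385261]), 'finger_force': 0.0, 'opening': 0.9989486121274025}
scene {'vertical_fov': 48.63843460194876, 'cx': 320.45273708362964, 'cy': 244.96187846463158, 'cam_to_world': [[-0.4778, -0.5165, 0.7106, 1.4064], [0.8784, -0.29, 0.3798, 0.5278], [0.01, 0.8057, 0.5923, 0.7882], [0.0, 0.0, 0.0, 1.0]]}
side {'vertical_fov': 53.48440677274635, 'cx': 317.0539156650708, 'cy': 239.75221702308394, 'cam_to_world': [[0.9859, 0.1195, -0.1174, 0.4456], [-0.1675, 0.7074, -0.6866, -0.5515], [0.001, 0.6966, 0.7175, 0.7409], [0.0, 0.0, 0.0, 1.0]]}
wrist {'vertical_fov': 65.70646984690485, 'cx': 320.4805963168456, 'cy': 235.52053917847363, 'mount': [[-0.0003, 0.9608, 0.2772, 0.0693], [1.0, 0.0005, -0.0008, -0.0015], [-0.0009, 0.2772, -0.9608, -0.1252], [0.0, 0.0, 0.0, 1.0]]}
```

View pics/scene0.png

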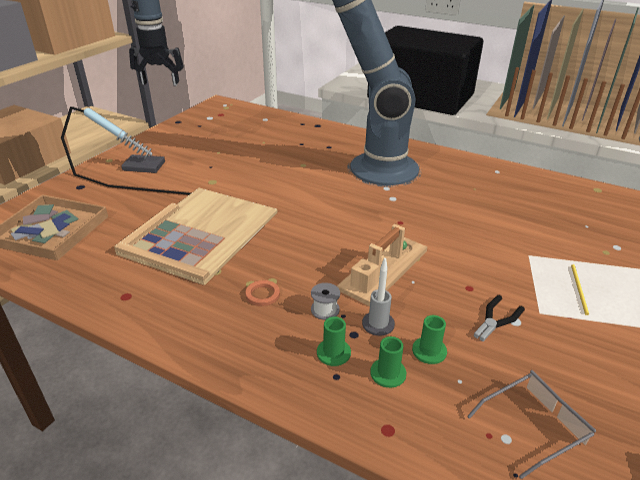

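View pics/side0.png

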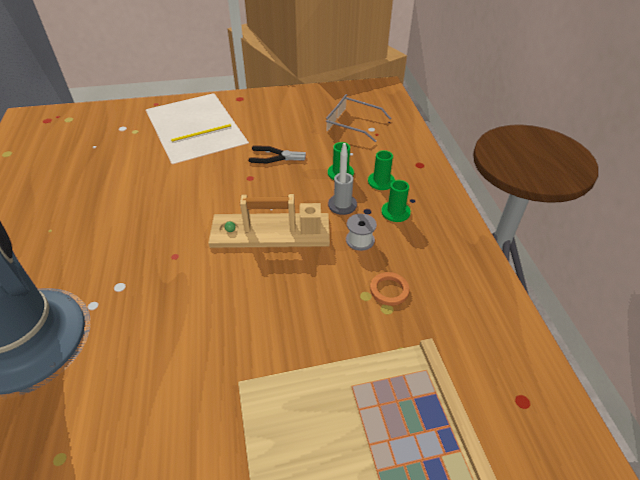

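The scene view shows the robot, with the fid (white, tip at about (383,258)) in the grey cup at (379,310). The caddy is at (385,265) and the board's bare half at about (235,215). In the side view the fid tip is at (345,145), the cup at (343,190), the well at (311,209), the handle at (268,203), the marble at (230,227) and the bare half at about (300,420).

What could be taken for the steel cup:
- **Green cups:** scene (334,340), (390,360) and (432,340).
- **Reel:** scene (325,300).
- **Choice:** the grey cup holding the white stick at scene (379,310). I'll check it in a close crop.

```bash
cat > h.py <<'E'
from station import *
import cv2,numpy as np
from scipy.spatial.transform import Rotation as R
def ray(n,px,tool=None):
    c=get_calibration(n); f=240/np.tan(np.radians(c["vertical_fov"])/2)
    u=np.array([px[0]-c["cx"],px[1]-c["cy"]])/f
    if n=="wrist":
        th=np.linalg.norm(u); d=np.array([*(u*np.sinc(th/np.pi)/ (1 if th==0 else 1)),np.cos(th)])
        T=tool@np.array(c["mount"])
    else: d=np.array([*u,1.]); T=np.array(c["cam_to_world"])
    d=T[:3,:3]@(d*[1,-1,-1]); return T[:3,3],d/np.linalg.norm(d)
def tool(o=None):
    o=o or ctrl.get_obs(); T=np.eye(4); T[:3,:3]=R.from_rotvec(o["tcp_rot"]).as_matrix(); T[:3,3]=o["tool_pos"]; return T
def tri(*rays):
    A=sum(np.eye(3)-np.outer(d,d) for p,d in rays); b=sum((np.eye(3)-np.outer(d,d))@p for p,d in rays)
    x=np.linalg.solve(A,b); return x, [1000*np.linalg.norm(np.cross(x-p,d)) for p,d in rays]
def onz(r,z): return r[0]+r[1]*(z-r[0][2])/r[1][2]
def project(n,P,T=None):
    c=get_calibration(n); f=240/np.tan(np.radians(c["vertical_fov"])/2)
    M=T@np.array(c["mount"]) if n=="wrist" else np.array(c["cam_to_world"])
    q=(np.linalg.inv(M)@[*P,1])[:3]*[1,-1,-1]
    if n=="wrist": r=np.hypot(*q[:2]); s=np.arctan2(r,q[2])/r
    else: s=1/q[2]
    return np.array([c["cx"],c["cy"]])+f*s*q[:2]
E
python3 - <<'E'
from h import *
np.set_printoptions(precision=4,suppress=True)
pts=dict(fidtip=((383,258),(345,144)),cuprim=((380,293),(343.5,178)),well=((366.5,266.5),(311,209.5)))
for k,(a,b) in pts.items(): print(k,tri(ray("scene",a),ray("side",b)))
for q in("fid_center","cup","caddy","marble_center","board","pliers","solder_reel","foil_roll"):
    r={}
    for n in("scene","side"):
        s=silhouettes(n,q); print(q,n,[(round(x["p"],2),np.round(x["centre"][::-1],1).tolist(),int(x["region"].sum())) for x in s[:3]])
        if s: r[n]=s[0]["centre"][::-1]
    if len(r)==2: print("   ",tri(*[ray(n,p) for n,p in r.items()]))
a=cv2.imread("pics/scene0.png")[215:345,320:450];b=cv2.imread("pics/side0.png")[130:260,200:400]
im=np.hstack([cv2.resize(a,(0,0),fx=2.4,fy=2.4,interpolation=2),cv2.resize(b,(0,0),fx=2.4,fy=2.4,interpolation=2)]);cv2.imwrite("pics/crop0.png",im);print(im.shape)
E
```

```text
fidtip (array([0.6428, 0.256 , 0.1708]), [np.float64(0.9797020451666515), np.float64(0.979702045166563)])
cuprim (array([0.6429, 0.2565, 0.0818]), [np.float64(0.21473481191629218), np.float64(0.2147348119164783)])
well (array([0.5582, 0.1883, 0.0631]), [np.float64(1.0303295788299498), np.float64(1.0303295788299298)])
fid_center scene [(0.53, [379.5, 284.1], 286)]
fid_center side [(0.57, [343.7, 167.5], 223)]
    (array([0.6442, 0.2563, 0.1082]), [np.float64(2.9752486907051776), np.float64(2.9752486907052207)])
cup scene [(0.78, [377.3, 316.0], 980), (0.78, [433.6, 340.3], 1247), (0.77, [388.4, 364.4], 1384)]
cup side [(0.92, [398.5, 202.3], 851), (0.81, [336.0, 158.7], 482), (0.78, [344.1, 199.8], 825)]
    (array([0.7295, 0.2432, 0.0529]), [np.float64(49.362390529330916), np.float64(49.362390529331094)])
caddy scene [(0.85, [379.8, 263.8], 3060)]
caddy side [(0.72, [269.3, 227.3], 4824)]
    (array([0.4711, 0.1912, 0.0162]), [np.float64(4.890502185099857), np.float64(4.890502185099885)])
marble_center scene []
marble_center side []
board scene [(0.73, [195.3, 234.1], 8671), (0.65, [379.2, 261.5], 3084)]
board side [(0.71, [364.6, 422.9], 27008)]
    (array([ 0.5789, -0.2639,  0.0109]), [np.float64(10.304457479341487), np.float64(10.304457479341606)])
pliers scene [(0.59, [260.7, 286.5], 562), (0.58, [491.6, 321.0], 684)]
pliers side [(0.7, [277.9, 154.5], 483)]
    (array([0.6195, 0.0992, 0.1564]), [np.float64(157.06241618262095), np.float64(157.062416182621)])
solder_reel scene [(0.3, [380.9, 262.6], 3037)]
solder_reel side [(0.56, [360.9, 232.2], 910)]
    (array([0.6129, 0.179 , 0.0649]), [np.float64(71.079066676096), np.float64(71.07906667609605)])
foil_roll scene [(0.79, [262.4, 289.7], 515)]
foil_roll side [(0.82, [387.4, 294.1], 656), (0.61, [229.6, 228.0], 109)]
    (array([ 0.676 , -0.0104,  0.001 ]), [np.float64(1.7317011962057651), np.float64(1.7317011962056548)])
(312, 792, 3)
```

View pics/crop0.png

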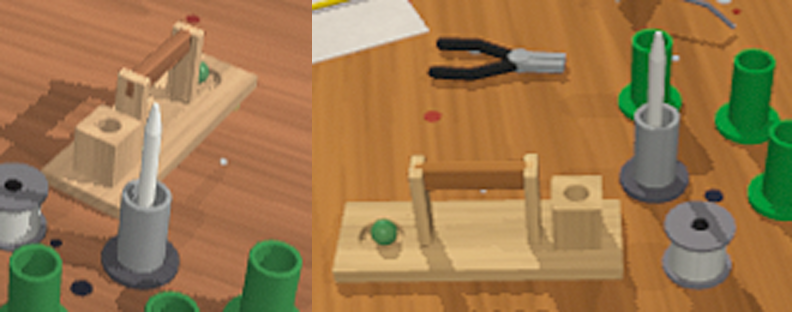

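The crop confirms the choice: the white tapered stick stands upright in the grey steel cup, and the three green cups around it are decoys. Next I'll locate the caddy and the board.

Run:
```python
from h import *
np.set_printoptions(precision=4,suppress=True)
pts=dict(well=((365.8,267.1),(310.4,210)),handle=((387.5,238.8),(267.1,203.7)),marble=((403.8,245.4),(230,226.7)),boardA=((203,188),None),boardB=((277,211),(239,381)))
for k,(a,b) in pts.items():
    if b: print(k,tri(ray("scene",a),ray("side",b)))
print("side marble@.0215",onz(ray("side",(230,226.7)),.0215),"well@.064",onz(ray("side",(310.4,210)),.064),"slat@.085",onz(ray("side",(267.1,203.7)),.085))
for p in[(203,188),(277,211),(208,281),(117,243)]: print(onz(ray("scene",p),.012))
for p in[(239,381),(424,345)]: print('side',onz(ray("side",p),.012))
im=cv2.imread("pics/scene0.png")[170:300,100:300];cv2.imwrite("pics/board0.png",cv2.resize(im,(0,0),fx=3.5,fy=3.5,interpolation=2))
```

```text
well (array([0.5576, 0.1875, 0.0615]), [np.float64(0.08850934853357731), np.float64(0.08850934853364834)])
handle (array([0.4677, 0.1981, 0.0843]), [np.float64(1.052021684832341), np.float64(1.0520216848323087)])
marble (array([0.3835, 0.2125, 0.0171]), [np.float64(0.634227264068108), np.float64(0.6342272640681809)])
boardB (array([ 0.384 , -0.1519,  0.0047]), [np.float64(2.524445907689251), np.float64(2.5244459076890142)])
side marble@.0215 [0.3843 0.2071 0.0215] well@.064 [0.5571 0.1848 0.064 ] slat@.085 [0.4683 0.196  0.085 ]
[ 0.3975 -0.3968  0.012 ]
[ 0.3966 -0.1462  0.012 ]
[ 0.7194 -0.1253  0.012 ]
[ 0.7134 -0.4111  0.012 ]
side [ 0.3828 -0.1538  0.012 ]
side [ 0.7069 -0.1393  0.012 ]
```

View pics/board0.png

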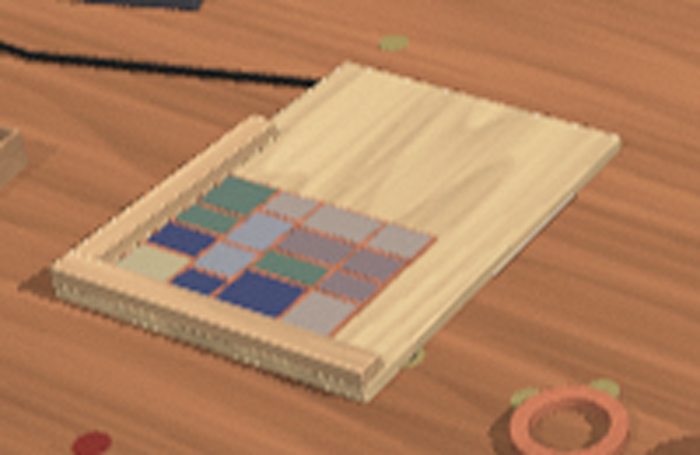

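The fid axis is at about (0.643, 0.2565), the well at (0.557, 0.186) and the handle at (0.468, 0.197). The caddy's x axis has a yaw of about 172.5°. The middle of the bare half is near (0.477, -0.275). All of these are within reach and the sizes agree with the text, so I'll move now.

```bash
cat >> h.py <<'E'
def plan(pos,yaw):
    T=tool(); y=np.radians(yaw); x=np.array([np.cos(y),np.sin(y),0]); z=np.array([0,0,-1.]); G=np.c_[x,np.cross(z,x),z]
    d=T[:3,:3].T@(np.array(pos)-T[:3,3])*100; r=np.degrees(R.from_matrix(T[:3,:3].T@G).as_rotvec())
    print("dp",np.round(d,2),"turn",np.round(r,1),"len",round(np.linalg.norm(d),1))
E
python3 -m handwheel '{"dp": [[30,-26,0],[30,-26,0],[30,-26,0],[30,-26,0],[30,-26,0],[30,-26,0],[30,-26,0],[30,-26,0],[30,-26,0],[30,-26,0]], "turn": [[0,0,-70],[0,0,-70],[0,0,-70],[0,0,-70],[0,0,-70],[0,0,-70],[0,0,-70],[0,0,-70],[0,0,-70],[0,0,-70]]}'
python3 -c "
from h import *
plan((.58,.12,.26),160)"
```

```text
time: 1.78
tool_pos: [0.447, -0.2482, 0.251]
tcp_rot: [2.119, 2.318, 0.003]
contact_force: [0.4, -0.6, 0.4]
opening: 1.0
finger_force: 0.0
dp [35.48 16.55 -0.84] turn [  0.1   0.  -64.9] len 39.2
```

```bash
python3 -m handwheel '{"dp": [[35.5,16.5,-1],[35.5,16.5,-1],[35.5,16.5,-1],[35.5,16.5,-1],[35.5,16.5,-1],[35.5,16.5,-1],[35.5,16.5,-1],[35.5,16.5,-1],[35.5,16.5,-1],[35.5,16.5,-1]], "turn": [[0,0,-65],[0,0,-65],[0,0,-65],[0,0,-65],[0,0,-65],[0,0,-65],[0,0,-65],[0,0,-65],[0,0,-65],[0,0,-65]]}'
python3 -c "
from h import *
plan((.643,.2565,.26),172.5)"
```

```text
time: 2.62
tool_pos: [0.5824, 0.1199, 0.261]
tcp_rot: [0.543, 3.093, 0.008]
contact_force: [-0.4, 1.5, 1.1]
opening: 0.998
finger_force: 0.0
dp [-1.04 14.91  0.18] turn [  0.3   0.  -12.4] len 14.9
```

```bash
python3 -m handwheel '{"dp": [[-1,14.9,0],[-1,14.9,0],[-1,14.9,0],[-1,14.9,0],[-1,14.9,0],[-1,14.9,0],[-1,14.9,0]], "turn": [[0.3,0,-12.4],[0.3,0,-12.4],[0.3,0,-12.4],[0.3,0,-12.4],[0.3,0,-12.4],[0.3,0,-12.4],[0.3,0,-12.4]]}'
python3 - <<'E'
from h import *
o=ctrl.get_obs();T=tool(o);print(o["tool_pos"],o["tcp_rot"],o["qvel"].max());np.save("T1.npy",T)
im=grab_frame("wrist")
for q in("fid_center","caddy","marble_center"):
    print(q,[(round(x["p"],2),np.round(x["centre"][::-1],1).tolist(),int(x["region"].sum())) for x in silhouettes("wrist",q)[:3]])
im=im[:,:,::-1].copy()
for P in[(.643,.2565,.172),(.643,.2565,.127),(.5575,.1865,.064),(.468,.197,.085),(.3835,.21,.0215)]:
    p=project("wrist",P,T);print(P,p);cv2.drawMarker(im,tuple(int(v) for v in p),(0,0,255),0,10,1)
cv2.imwrite("pics/w1.png",im)
E
```

```text
time: 3.2
tool_pos: [0.6436, 0.2482, 0.26]
tcp_rot: [-0.224, -3.132, 0.01]
contact_force: [-0.3, -1.0, -0.7]
opening: 1.001
finger_force: 0.0
[0.6435565  0.24816265 0.25997327] [-0.22423388 -3.13241231  0.01029995] 0.02491893504462012
fid_center [(0.62, [336.2, 220.6], 860)]
caddy [(0.9, [251.3, 81.7], 14625)]
marble_center []
(0.643, 0.2565, 0.172) [334.14646877 249.45221772]
(0.643, 0.2565, 0.127) [332.39993225 229.87487646]
(0.5575, 0.1865, 0.064) [237.01344153 127.88180799]
(0.468, 0.197, 0.085) [228.64015136  22.19281404]
(0.3835, 0.21, 0.0215) [247.35990987 -36.22429061]
```

View pics/w1.png

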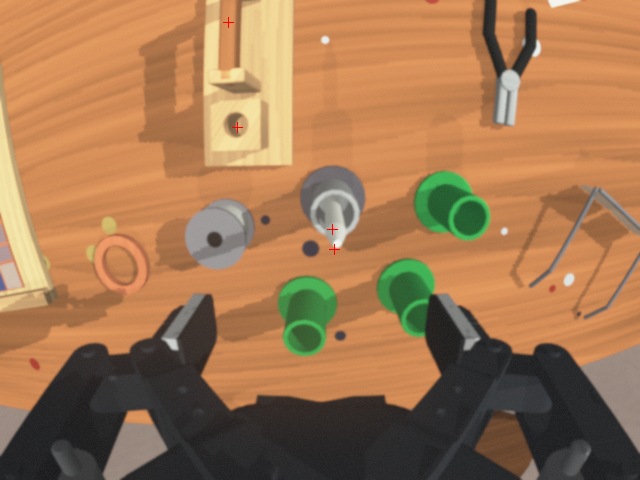

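The wrist view matches the prediction to within a few pixels: the fid tip shows at (337,244) and the well at (236,124). The caddy edges run straight up the picture, so the yaw is right. I'll descend and grip the fid.

```bash
python3 -c "
from h import *
plan((.642,.257,.127),172.5)"
python3 -m handwheel '{"dp": [[0.2,0.9,4],[0.2,0.9,8],[0.2,0.9,11],[0.2,0.9,13],[0.2,0.9,13.3],[0.2,0.9,13.3],[0.2,0.9,13.3]], "turn": [[0.2,0,0],[0.2,0,0],[0.2,0,0],[0.2,0,0],[0.2,0,0],[0.2,0,0],[0.2,0,0]]}'
python3 -m handwheel '{"dp": [[0,0,0],[0,0,0],[0,0,0],[0,0,0],[0,0,0],[0,0,0],[0,0,0],[0,0,0],[0,0,0],[0,0,0]], "turn": [[0,0,0],[0,0,0],[0,0,0],[0,0,0],[0,0,0],[0,0,0],[0,0,0],[0,0,0],[0,0,0],[0,0,0]]}' 0 30
```

```text
dp [ 0.31  1.01 13.35] turn [-0.4  0.  -0.8] len 13.4
time: 3.98
tool_pos: [0.6435, 0.2578, 0.129]
tcp_rot: [0.224, 3.133, -0.011]
contact_force: [0.8, -0.2, 1.5]
opening: 0.999
finger_force: 0.0
time: 4.82
tool_pos: [0.6428, 0.258, 0.1276]
tcp_rot: [-0.223, -3.133, 0.013]
contact_force: [0.5, 0.6, 2.0]
opening: 0.155
finger_force: 29.3
```

```bash
python3 -m handwheel '{"dp": [[0,0,-2],[0,0,-5],[0,0,-8],[0,0,-11],[0,0,-12.5],[0,0,-12.5],[0,0,-12.5]], "turn": [[0,0,0],[0,0,0],[0,0,0],[0,0,0],[0,0,0],[0,0,0],[0,0,0]]}'
python3 - <<'E'
from h import *
plan((.5575,.1865,.252),172.5)
T=tool()
im=grab_frame("wrist")[:,:,::-1].copy()
a=im[60:360,180:440];b=grab_frame("side")[90:250,220:400][:,:,::-1]
cv2.imwrite("pics/lift.png",np.hstack([cv2.resize(a,(346,400)),cv2.resize(b,(450,400))]))
E
```

```text
time: 5.4
tool_pos: [0.6429, 0.2586, 0.2525]
tcp_rot: [-0.223, -3.133, 0.014]
contact_force: [-0.4, -0.4, -0.5]
opening: 0.152
finger_force: 29.2
dp [ 7.43 -8.35  0.12] turn [-0.5  0.  -0.7] len 11.2
```

View pics/lift.png

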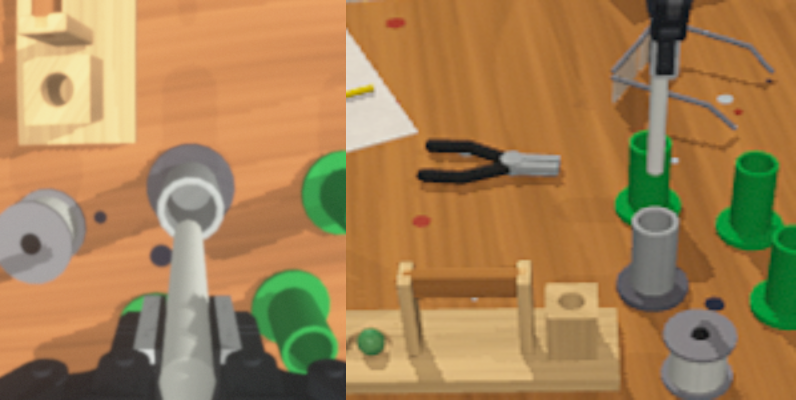

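The fid hangs in the jaws clear of the cup, which still stands where it was. The foot is at about (344,159) in the side view and (321,224) in the wrist view. I'll check its offset and where the well is.

Run:
```python
from h import *
np.set_printoptions(precision=4,suppress=True)
T=tool();P=T[:3,3]+T[:3,2]*.115
print("expected foot",P,project("side",P),project("wrist",P,T))
print("tri",tri(ray("side",(343.8,158)),ray("wrist",(321.3,227),T)))
# well seen in wrist crop (57,90)
print("well wrist@.064",onz(ray("wrist",(180+57/1.333,60+90/1.333),T),.064), "w1", onz(ray("wrist",(236,124),np.load("T1.npy")),.064))
s=grab_frame("scene")
for w in (project("side",(.5575,.1865,.064)),): print(w)
```

```text
expected foot [0.6418 0.2567 0.1353] [344.0701 158.2128] [319.7759 239.2316]
tri (array([0.6378, 0.2586, 0.1336]), [np.float64(3.8474289970500672), np.float64(3.8474289970495925)])
well wrist@.064 [0.5535 0.1852 0.064 ] w1 [0.554  0.1862 0.064 ]
[310.4458 209.4592]
```

```bash
python3 -m handwheel '{"dp": [[2,-2,0],[4.5,-5,0],[7,-7.5,0],[7.5,-8.3,0],[7.5,-8.3,1],[7.5,-8.3,3],[7.5,-8.3,5.3],[7.5,-8.3,5.3],[7.5,-8.3,5.3]], "turn": [[-0.5,0,-0.7],[-0.5,0,-0.7],[-0.5,0,-0.7],[-0.5,0,-0.7],[-0.5,0,-0.7],[-0.5,0,-0.7],[-0.5,0,-0.7],[-0.5,0,-0.7],[-0.5,0,-0.7]]}'
python3 - <<'E'
from h import *
plan((.5565,.1865,.2),172.5)
T=tool();W=grab_frame("wrist");S=grab_frame("side");C=grab_frame("scene")
P=T[:3,3]+T[:3,2]*.115
for n in("side","scene","wrist"): print(n,"foot",project(n,P,T),"well",project(n,(.5565,.1865,.064),T))
cut=[cv2.resize(i,(266,400),interpolation=2) for i in(W[130:370,240:400],S[140:260,270:350],C[210:330,330:410])]
cv2.imwrite("pics/ins.png",np.hstack(cut)[:,:,::-1])
E
```

```text
time: 6.3
tool_pos: [0.5565, 0.1869, 0.1982]
tcp_rot: [-0.203, -3.131, 0.0]
contact_force: [0.2, 0.0, 0.2]
opening: 0.152
finger_force: 29.4
dp [-0.01 -0.04 -0.18] turn [-0.  -0.2  0.1] len 0.2
side foot [309.62153057 202.56630674] well [309.97802273 209.51224733]
scene foot [366.49624234 258.75474373] well [365.70528228 265.76836717]
wrist foot [319.71508777 239.21363361] well [319.37491666 232.41542119]
```

View pics/ins.png

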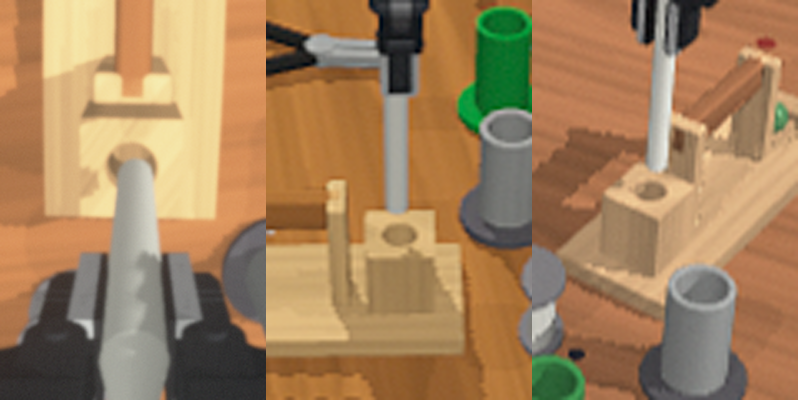

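The foot hangs just over the hole in all three views. I'll check the residual offset numerically.

Run:
```python
from h import *
np.set_printoptions(precision=4,suppress=True)
T=tool();print("foot",tri(ray("side",(309.3,202.6)),ray("scene",(367.8,259.2))),"well",tri(ray("side",(310.2,210.5)),ray("scene",(366,267))))
x=T[:3,0]
for c in(.552,.5565): print(project("wrist",np.array([c,.1865,.064])+x*.011,T), "obs far edge 319.2,215")
P=T[:3,3]+T[:3,2]*.115;print(project("wrist",P+x*.007,T),"obs foot far edge 320.4,224.8")
```

```text
foot (array([0.5552, 0.1891, 0.0819]), [np.float64(0.6307161011909356), np.float64(0.6307161011909896)]) well (array([0.5568, 0.1872, 0.0608]), [np.float64(0.3508778522611726), np.float64(0.3508778522610214)])
[316.6145 208.5299] obs far edge 319.2,215
[317.4342 214.5592] obs far edge 319.2,215
[319.7064 229.2024] obs foot far edge 320.4,224.8
```

```bash
python3 -m handwheel '{"dp": [[-0.2,-0.15,0],[-0.2,-0.15,1],[-0.2,-0.15,2],[-0.2,-0.15,2.7],[-0.2,-0.15,3.4],[-0.2,-0.15,3.4]], "turn": [[0,0,0],[0,0,0],[0,0,0],[0,0,0],[0,0,0],[0,0,0]]}'
python3 - <<'E'
from h import *
T=tool();W=grab_frame("wrist");S=grab_frame("side");C=grab_frame("scene")
cut=[cv2.resize(i,(266,400),interpolation=2) for i in(W[130:370,240:400],S[140:260,270:350],C[210:330,330:410])]
cv2.imwrite("pics/ins2.png",np.hstack(cut)[:,:,::-1])
E
```

```text
time: 6.95
tool_pos: [0.5575, 0.1844, 0.1639]
tcp_rot: [-0.203, -3.131, 0.002]
contact_force: [0.5, -0.3, -0.2]
opening: 0.158
finger_force: 29.4
```

View pics/ins2.png

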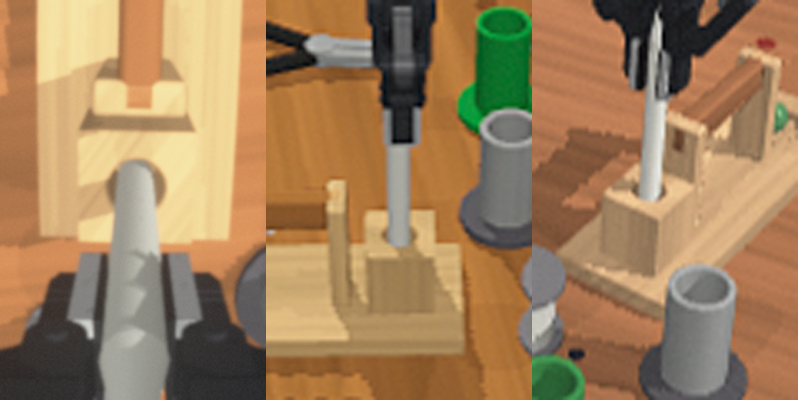

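The fid is in the hole and centred in all views, with no contact force. I'll lower it further.

```bash
python3 -m handwheel '{"dp": [[0,0,1],[0,0,2],[0,0,2.7],[0,0,3.2],[0,0,3.2]], "turn": [[0,0,0],[0,0,0],[0,0,0],[0,0,0],[0,0,0]]}'
```

```text
time: 7.52
tool_pos: [0.5577, 0.1845, 0.1323]
tcp_rot: [-0.204, -3.132, 0.002]
contact_force: [0.1, -0.1, -0.8]
opening: 0.149
finger_force: 29.4
```

```bash
python3 -m handwheel '{"dp": [[0,0,0],[0,0,0],[0,0,0],[0,0,0],[0,0,0],[0,0,0],[0,0,0],[0,0,0],[0,0,0],[0,0,0]], "turn": [[0,0,0],[0,0,0],[0,0,0],[0,0,0],[0,0,0],[0,0,0],[0,0,0],[0,0,0],[0,0,0],[0,0,0]]}' 8 30
python3 -m handwheel '{"dp": [[0,0,-3],[0,0,-7],[0,0,-11],[0,0,-13],[0,0,-13],[0,0,-13]], "turn": [[0,0,0],[0,0,0],[0,0,0],[0,0,0],[0,0,0],[0,0,0]]}'
python3 - <<'E'
from h import *
plan((.468,.1965,.262),172.5)
S=grab_frame("side");C=grab_frame("scene")
cut=[cv2.resize(i,(400,400),interpolation=2) for i in(S[140:260,230:350],C[190:310,330:450])]
cv2.imwrite("pics/rel.png",np.hstack(cut)[:,:,::-1])
E
```

```text
time: 8.35
tool_pos: [0.5585, 0.185, 0.134]
tcp_rot: [-0.204, -3.134, -0.0]
contact_force: [0.2, -0.2, -0.2]
opening: 0.935
finger_force: 0.0
time: 8.85
tool_pos: [0.559, 0.1853, 0.2652]
tcp_rot: [0.204, 3.133, 0.001]
contact_force: [-0.7, -0.8, 0.2]
opening: 0.94
finger_force: 0.0
dp [ 9.17 -0.07  0.3 ] turn [0.  0.1 0. ] len 9.2
```

View pics/rel.png

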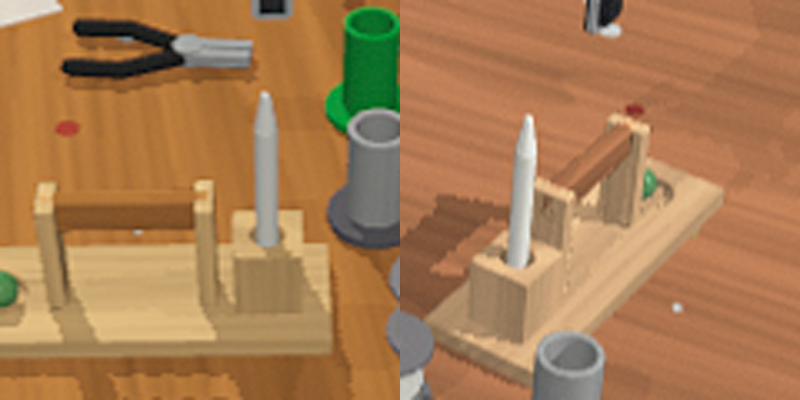

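The fid stands upright at the bottom of the hole, and the marble is still in its pocket. I'll move over the handle and refine its y from the slat's colour in the wrist view.

```bash
python3 -m handwheel '{"dp": [[3,0,0],[6.5,0,0],[9.1,0,0],[9.1,0,0],[9.1,0,4],[9.1,0,6.5],[9.1,0,6.5],[9.1,0,6.5]], "turn": [[0,0.1,0],[0,0.1,0],[0,0.1,0],[0,0.1,0],[0,0.1,0],[0,0.1,0],[0,0.1,0],[0,0.1,0]]}'
python3 - <<'E'
from h import *
np.set_printoptions(precision=4,suppress=True)
plan((.4685,.1975,.085),172.5)
T=tool();W=grab_frame("wrist")
for P in[(.4685,.1975,.097),(.4685,.1975,.085),(.383,.21,.0215)]: print(P,project("wrist",P,T))
s=silhouettes("wrist","caddy_handle");print([(round(x["p"],2),np.round(x["centre"][::-1],1).tolist(),int(x["region"].sum())) for x in s[:3]])
W=W[:,:,::-1].copy();p=project("wrist",(.4685,.1975,.097),T);cv2.drawMarker(W,tuple(int(v) for v in p),(255,0,0),0,14,1);cv2.imwrite("pics/hand.png",W)
E
```

```text
time: 9.62
tool_pos: [0.4675, 0.1962, 0.1975]
tcp_rot: [-0.203, -3.128, 0.002]
contact_force: [-0.1, 0.1, 0.4]
opening: 0.936
finger_force: 0.0
dp [-0.16  0.16 11.24] turn [-0.1 -0.4  0.1] len 11.2
(0.4685, 0.1975, 0.097) [322.1716 248.0721]
(0.4685, 0.1975, 0.085) [322.1321 242.6239]
(0.383, 0.21, 0.0215) [323.6854 115.757 ]
[(0.75, [322.7, 202.3], 28808)]
```

View pics/hand.png

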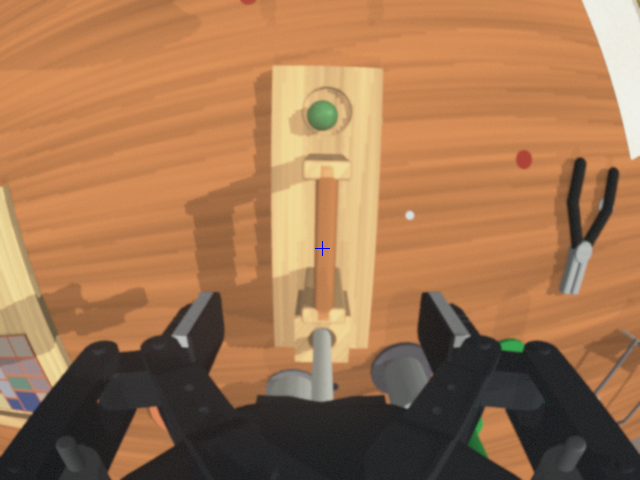

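The slat centre is at about pixel (326,243), 4 px right of the prediction, and the caddy is yawed about 1.5° from the tool. The marble is in its pocket at (322,115). I'll correct for both, descend and grip.

```bash
python3 -m handwheel '{"dp": [[-0.1,0.4,3],[-0.1,0.4,6],[-0.1,0.4,9],[-0.1,0.4,11],[-0.1,0.4,11.2],[-0.1,0.4,11.2],[-0.1,0.4,11.2]], "turn": [[0,-0.4,1.5],[0,-0.4,1.5],[0,-0.4,1.5],[0,-0.4,1.5],[0,-0.4,1.5],[0,-0.4,1.5],[0,-0.4,1.5]]}'
python3 -m handwheel '{"dp": [[0,0,0],[0,0,0],[0,0,0],[0,0,0],[0,0,0],[0,0,0],[0,0,0],[0,0,0],[0,0,0],[0,0,0]], "turn": [[0,0,0],[0,0,0],[0,0,0],[0,0,0],[0,0,0],[0,0,0],[0,0,0],[0,0,0],[0,0,0],[0,0,0]]}' 0 80
```

```text
time: 10.3
tool_pos: [0.471, 0.2017, 0.0889]
tcp_rot: [0.245, 3.124, 0.002]
contact_force: [-0.2, -0.2, 0.2]
opening: 0.937
finger_force: 0.0
time: 11.13
tool_pos: [0.4695, 0.2, 0.0871]
tcp_rot: [0.245, 3.128, -0.003]
contact_force: [-1.5, -3.3, 5.2]
opening: 0.149
finger_force: 80.2
```

```bash
python3 -m handwheel '{"dp": [[0,0,-0.2],[0,0,-0.6],[0,0,-1.2],[0,0,-2],[0,0,-2.8],[0,0,-3.6],[0,0,-4.2],[0,0,-4.6],[0,0,-4.8],[0,0,-4.8]], "turn": [[0,0,0],[0,0,0],[0,0,0],[0,0,0],[0,0,0],[0,0,0],[0,0,0],[0,0,0],[0,0,0],[0,0,0]]}'
python3 -m handwheel '{"dp": [[0,0,-0.3],[0,0,-0.9],[0,0,-1.8],[0,0,-2.8],[0,0,-3.8],[0,0,-4.8],[0,0,-5.6],[0,0,-6.2],[0,0,-6.5],[0,0,-6.5]], "turn": [[0,0,0],[0,0,0],[0,0,0],[0,0,0],[0,0,0],[0,0,0],[0,0,0],[0,0,0],[0,0,0],[0,0,0]]}'
python3 - <<'E'
from h import *
np.set_printoptions(precision=4,suppress=True)
plan((.477,-.275,.199),171)
T=tool();W=grab_frame("wrist")
cv2.imwrite("pics/c1.png",W[:,:,::-1])
h=cv2.cvtColor(W,cv2.COLOR_RGB2HSV);m=cv2.inRange(h,(55,80,40),(85,255,255));m[300:]=0;m[:, :240]=0;m[:,400:]=0
M=cv2.moments(m,True);print("marble px",M["m10"]/M["m00"],M["m01"]/M["m00"],M["m00"])
print([project("wrist",T[:3,3]+T[:3,:3]@[.09,0,.0635],T)])
E
```

```text
time: 11.97
tool_pos: [0.4696, 0.2007, 0.1356]
tcp_rot: [0.245, 3.126, -0.0]
contact_force: [-0.7, -0.5, -5.0]
opening: 0.146
finger_force: 78.8
time: 12.8
tool_pos: [0.4694, 0.2009, 0.2009]
tcp_rot: [0.245, 3.126, 0.0]
contact_force: [0.5, 0.0, -3.6]
opening: 0.15
finger_force: 78.8
dp [ -8.16 -46.89   0.21] turn [0.  0.3 0. ] len 47.6
marble px 317.0559284116331 94.69127516778524 894.0
[array([319.418 ,  95.7488])]
```

The caddy is lifted and level, and the marble is where it should be, at (317,95) against a predicted (319,96). I'll carry it smoothly to the board.

```bash
python3 -m handwheel '{"dp": [[0,-0.3,0],[-0.1,-0.9,0],[-0.3,-1.8,0],[-0.5,-3,0],[-0.8,-4.5,0],[-1.1,-6.2,0],[-1.4,-8,0],[-1.7,-9.8,0],[-2,-11.6,0],[-2.3,-13.4,0]], "turn": [[0,0,0],[0,0,0],[0,0,0],[0,0,0],[0,0,0],[0,0,0],[0,0,0],[0,0,0],[0,0,0],[0,0,0]]}'
python3 -m handwheel '{"dp": [[-0.3,-1.8,0],[-0.6,-3.6,0],[-0.9,-5.4,0],[-1.2,-7.2,0],[-1.5,-9,0],[-1.9,-10.8,0],[-2.2,-12.6,0],[-2.5,-14.4,0],[-2.8,-16.2,0],[-3.1,-18,0]], "turn": [[0,0,0],[0,0,0],[0,0,0],[0,0,0],[0,0,0],[0,0,0],[0,0,0],[0,0,0],[0,0,0],[0,0,0]]}'
python3 -m handwheel '{"dp": [[-0.3,-1.8,0],[-0.6,-3.6,0],[-0.9,-5.4,0],[-1.2,-7.2,0],[-1.5,-9,0],[-1.9,-10.8,0],[-2.2,-12.5,0],[-2.4,-13.9,0],[-2.6,-14.9,0],[-2.7,-15.5,0]], "turn": [[0,0,0],[0,0,0],[0,0,0],[0,0,0],[0,0,0],[0,0,0],[0,0,0],[0,0,0],[0,0,0],[0,0,0]]}'
python3 -m handwheel '{"dp": [[0,-0.2,0],[0,-0.2,0],[0,-0.2,0],[0,-0.2,0],[0,-0.2,0],[0,-0.2,0],[0,-0.2,0],[0,-0.2,0]], "turn": [[0,0,0],[0,0,0],[0,0,0],[0,0,0],[0,0,0],[0,0,0],[0,0,0],[0,0,0]]}'
python3 - <<'E'
from h import *
np.set_printoptions(precision=4,suppress=True)
plan((.477,-.275,.199),171)
T=tool();W=grab_frame("wrist");C=grab_frame("scene")
h=cv2.cvtColor(W,cv2.COLOR_RGB2HSV);m=cv2.inRange(h,(55,80,40),(85,255,255));m[300:]=0;m[:, :240]=0;m[:,400:]=0
M=cv2.moments(m,True);print("marble px",M["m10"]/M["m00"],M["m01"]/M["m00"],M["m00"])
cv2.imwrite("pics/final.png",np.hstack([cv2.resize(W,(400,300)),cv2.resize(C[60:300,80:400],(400,300))])[:,:,::-1])
print(project("scene",T[:3,3]+[0,0,.05]),project("scene",(.477,-.275,.012)))
print("side corner?",[(round(x["p"],2),np.round(x["centre"][::-1],1)) for x in silhouettes("wrist","caddy")[:2]])
E
```

```text
time: 13.68
tool_pos: [0.4705, 0.0628, 0.1999]
tcp_rot: [0.246, 3.128, -0.002]
contact_force: [0.2, 0.3, -4.7]
opening: 0.152
finger_force: 78.8
time: 14.52
tool_pos: [0.4727, -0.1197, 0.1999]
tcp_rot: [0.246, 3.128, -0.001]
contact_force: [0.4, 0.4, -4.9]
opening: 0.152
finger_force: 78.8
time: 15.35
tool_pos: [0.4754, -0.277, 0.2001]
tcp_rot: [0.248, 3.128, -0.001]
contact_force: [0.9, 0.5, -4.2]
opening: 0.151
finger_force: 78.9
time: 16.02
tool_pos: [0.4759, -0.2769, 0.2005]
tcp_rot: [0.244, 3.127, -0.001]
contact_force: [-0.5, -0.2, -5.1]
opening: 0.15
finger_force: 78.8
dp [-0.08  0.2   0.15] turn [0.  0.3 0.1] len 0.3
marble px 315.77358490566036 95.49851042701093 1007.0
[209.8837 128.9746] [220.2502 212.3626]
side corner? [(0.83, array([321.7, 178.6]))]
```

The carry is done: TCP at (0.476, -0.277), the underside about 10 cm above the board, and the marble still in its pocket at pixel (316,95). I'll confirm the arm is at rest and hand in.

Run:
```python
from station import *
o=ctrl.get_obs();print(abs(o["qvel"]).max(),o["finger_force"],o["tool_pos"])
if abs(o["qvel"]).max()<.03 and o["finger_force"]>20: print(ctrl.finish_job())
```

```text
0.005845006168189497 78.82601737976074 [ 0.47583888 -0.27707007  0.20045436]
the job is handed in; nothing more can be done
None
```

The job is handed in after about 16 s of the 56 s: the arm is holding the caddy still and level about 10 cm above the middle of the board's bare half, with the fid last seen standing in its hole before the lift and the marble still in its pocket; the verdict was not shown.

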